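Draw two test cassettes from the bottom of a gravity magazine

TASK

Take the two lowest test cassettes from the bottom of the magazine, one at a time: push its paddle home until you feel the stop, draw the cassette that peeps out right out so that the stack drops, and lay it flat, face up, in a compartment of the grey tray before you go for the next. At the end each compartment holds one cassette, the other three are down in the magazine and the paddle is back at rest. Do not ram the magazine, drop or throw a cassette, or shift the cup, the dropper bottle or the tape roll.

Things in the scene. Friction and masses are not known exactly. Their poses are not given: they have to be found in the camera images.
- magazine: Fixed gravity magazine: upright aluminium channel, 57 x 37 mm, 3 mm walls, top edge 140 mm above the table, on a grey pedestal whose top is the channel floor, 20 mm above the table. Inside 51 (x) x 31 (y) mm. Origin: on the table under the stack's middle; -x is the front, where cassettes come out, z up. To its +y side an 8 mm high plate reaches to y = +94 mm.
- outlet (a point): Middle of the outlet sill: front edge of the channel floor, at magazine x = -28.5 mm; axes as the magazine's. Pedestal (60 mm wide) and front end here; bare table before it. The front is two corner lips (18 mm gap) ending 11.5 mm above the floor: only the lowest cassette passes under. A gripper pointing straight down here hits the 140 mm channel; one leaning back 25 to 45 deg does not.
- pusher (a joint): Sprung push slide, m: 0 at rest, 0.024 at its hard stop; grows along the magazine's -x. Takes 1.5 N at first, 5 N at the stop, plus slight friction; springs back when let go. Its blade pushes the lowest cassette from behind until it stands 16 to 19 mm out of the lips; it stays there when the slide returns. The stack drops only once that cassette is drawn right out.
- paddle_back (a point): Centre of the back (+x) face of the slide's upright black paddle, 72 mm above the table; moves with the slide; at rest at magazine x = 20, y = 75 mm; axes as the magazine's. Paddle 10 mm thick (towards -x from here), 28 mm wide along y, top 16 mm above this point; all round it is free above 35 mm height. Push here towards the magazine's -x.
- tray: Fixed flat grey tray, 120 (x) x 236 (y) x 14 mm (128 x 244 mm over its rim). Origin: centre of its underside. Floor 3 mm thick, walls 3 mm. A divider across the middle (along x at y = 0, 4 mm thick, top 12 mm above the table) makes two equal compartments, each 114 (x) x 113 (y) mm inside, centred at y = -59 and y = +59 mm.
- white_cup: Bystander: white-lidded specimen cup, 54 mm across, 70 mm high, loose. Origin: centre of underside.
- dropper: Bystander: dropper bottle, 33 mm across, 92 mm high, loose. Origin: centre of underside.
- tape: Bystander: roll of masking tape lying flat, 78 mm across, 19 mm high, loose. Origin: centre of underside.
- cassette_0: White plastic test cassette, 48 (x) x 28 (y) x 8 (z) mm, about 20 g, lowest in the stack at the start. Origin: centre of its underside; its x lies along the magazine's x, z up, window face up.
- cassette_1: White plastic test cassette, 48 (x) x 28 (y) x 8 (z) mm, about 20 g, second from below at the start. Origin: centre of its underside; its x lies along the magazine's x, z up, window face up.
- cassette_2: White plastic test cassette, 48 (x) x 28 (y) x 8 (z) mm, about 20 g, third from below at the start. Origin: centre of its underside; its x lies along the magazine's x, z up, window face up.
- cassette_3: White plastic test cassette, 48 (x) x 28 (y) x 8 (z) mm, about 20 g, fourth from below at the start. Origin: centre of its underside; its x lies along the magazine's x, z up, window face up.
- cassette_4: White plastic test cassette, 48 (x) x 28 (y) x 8 (z) mm, about 20 g, top of the stack at the start. Origin: centre of its underside; its x lies along the magazine's x, z up, window face up.

How it is judged (in metres and radians):
On the way, in this order (a step that is already met when the one before it is completed fails the run):
1. the first cassette is pushed out by the paddle, slide all but at its stop (value of joint pusher above 0.0195 m), for 0.05 s.
2. the lowest cassette is out of the magazine and the stack has dropped by one (horizontal distance between cassette_0 and magazine above 0.055 m and x of cassette_1 in the frame of magazine between -0.009 and 0.009 m and y of cassette_1 in the frame of magazine between -0.006 and 0.006 m and z of cassette_1 in the frame of magazine between 0.016 and 0.0235 m and x of cassette_2 in the frame of magazine between -0.009 and 0.009 m and y of cassette_2 in the frame of magazine between -0.006 and 0.006 m and z of cassette_2 in the frame of magazine between 0.024 and 0.0315 m), for 0.2 s.
3. the first cassette lies flat in a compartment of the tray, the next still in the magazine (((x of cassette_0 in the frame of tray between -0.05 and 0.05 m and y of cassette_0 in the frame of tray between 0.012 and 0.108 m and z of cassette_0 in the frame of tray between 0 and 0.006 m and angle between cassette_0's own z axis and vertical below 0.1 rad and linear speed of cassette_0 below 0.03 m/s) or (x of cassette_0 in the frame of tray between -0.05 and 0.05 m and y of cassette_0 in the frame of tray between -0.108 and -0.012 m and z of cassette_0 in the frame of tray between 0 and 0.006 m and angle between cassette_0's own z axis and vertical below 0.1 rad and linear speed of cassette_0 below 0.03 m/s)) and x of cassette_1 in the frame of magazine between -0.009 and 0.009 m and y of cassette_1 in the frame of magazine between -0.006 and 0.006 m and z of cassette_1 in the frame of magazine between 0.016 and 0.0235 m), for 0.2 s.
4. the slide is pushed to its stop again (value of joint pusher above 0.0195 m), for 0.05 s.
5. the second cassette is out and the stack has dropped again (horizontal distance between cassette_1 and magazine above 0.055 m and x of cassette_2 in the frame of magazine between -0.009 and 0.009 m and y of cassette_2 in the frame of magazine between -0.006 and 0.006 m and z of cassette_2 in the frame of magazine between 0.016 and 0.0235 m and x of cassette_3 in the frame of magazine between -0.009 and 0.009 m and y of cassette_3 in the frame of magazine between -0.006 and 0.006 m and z of cassette_3 in the frame of magazine between 0.024 and 0.0315 m), for 0.2 s.
At the end, for the whole second after the job is handed in: One of the two lowest cassettes lies in each compartment of the tray, flat on its floor (6 degrees), face up and at rest; the other three are down on the magazine's floor, within 9 mm of the stack's axis; the slide is within 3 mm of rest ((((x of cassette_0 in the frame of tray between -0.05 and 0.05 m and y of cassette_0 in the frame of tray between 0.012 and 0.108 m and z of cassette_0 in the frame of tray between 0 and 0.006 m and angle between cassette_0's own z axis and vertical below 0.1 rad and linear speed of cassette_0 below 0.03 m/s) and (x of cassette_1 in the frame of tray between -0.05 and 0.05 m and y of cassette_1 in the frame of tray between -0.108 and -0.012 m and z of cassette_1 in the frame of tray between 0 and 0.006 m and angle between cassette_1's own z axis and vertical below 0.1 rad and linear speed of cassette_1 below 0.03 m/s)) or ((x of cassette_0 in the frame of tray between -0.05 and 0.05 m and y of cassette_0 in the frame of tray between -0.108 and -0.012 m and z of cassette_0 in the frame of tray between 0 and 0.006 m and angle between cassette_0's own z axis and vertical below 0.1 rad and linear speed of cassette_0 below 0.03 m/s) and (x of cassette_1 in the frame of tray between -0.05 and 0.05 m and y of cassette_1 in the frame of tray between 0.012 and 0.108 m and z of cassette_1 in the frame of tray between 0 and 0.006 m and angle between cassette_1's own z axis and vertical below 0.1 rad and linear speed of cassette_1 below 0.03 m/s))) and x of cassette_2 in the frame of magazine between -0.009 and 0.009 m and y of cassette_2 in the frame of magazine between -0.006 and 0.006 m and z of cassette_2 in the frame of magazine between 0.016 and 0.0235 m and x of cassette_3 in the frame of magazine between -0.009 and 0.009 m and y of cassette_3 in the frame of magazine between -0.006 and 0.006 m and z of cassette_3 in the frame of magazine between 0.024 and 0.0315 m and x of cassette_4 in the frame of magazine between -0.009 and 0.009 m and y of cassette_4 in the frame of magazine between -0.006 and 0.006 m and z of cassette_4 in the frame of magazine between 0.032 and 0.0395 m and value of joint pusher below 0.003 m); the robot touches nothing.
It fails at once if the white cup is shifted more than 25 mm (distance of white_cup from where it was at the start of the episode above 0.025 m).
It fails at once if the dropper is shifted more than 25 mm (distance of dropper from where it was at the start of the episode above 0.025 m).
It fails at once if the tape is shifted more than 25 mm (distance of tape from where it was at the start of the episode above 0.025 m).
It fails at once if the magazine or its paddle is rammed with over 40 N (contact force between the fingers and magazine above 40 N).
It fails at once if a cassette is thrown or dropped from a height (moves faster than 1.2 m/s) (linear speed of any of cassette_0, cassette_1, cassette_2, cassette_3, cassette_4 above 1.2 m/s).
It also fails if it takes over 67 s, if anything falls off the work surface, if the arm or the gripper's body presses on something with over 40 N, if the wrist force passes 120 N, or if a joint passes its speed limit or range.

ROBOT

A 6-joint arm with a two-finger parallel gripper is mounted at the origin on a cart in front of the work surface, level with it; the furniture and walls round the work are solid. World frame = base frame: x ahead of the robot, y to its left, z up, the work surface at z = 0. Lengths are in mm, angles in degrees, forces in N, time in s.
With the tool pointing down it reaches from about 275 to 825 mm from the base axis. Payload 4.9 kg.
Tool frame: the origin (TCP) lies on the centre line of the jaws, within the pads' length; the fingertips stand 14 mm ahead of it and the grasp point (between the pads) lies 5 mm behind it; z points along the fingers, y is the line along which they close (so a half turn about z gives the same grasp; the last joint's range is limited). The gripper opens to 85 mm and grips with 20 to 120 N. Pads are 22 mm wide; open, the fingers measure 114 mm over their backs; the gripper's body (76 mm by 85 mm) begins 54 mm behind the grasp point. The pads swing forward as they close: fully open they stand 13 mm farther back than shut.
Start: joints at [-73.637, 18.69, -11.035, 60.275, 0, 82.311], TCP at [224.181, -502.256, 245.281] pointing down, gripper open.
Joint ranges: [-152.03, 152.03], [-55.5, 102.48], [-74.3, 77.21], [-110.64, 120.58], [-84.22, 78.4], [-180, 180]. Speed limits (degrees/s): [147.25, 147.25, 180, 180, 180, 180].

INTERFACE

Orientations are given as [roll, pitch, yaw] about the fixed x, y, z axes, in that order (R = Rz(yaw) Ry(pitch) Rx(roll)).
In Python, from rig import get_state, grab_frame, bot gives the robot as it stands.
- The arm moves only by the tool jog_arm, never from a script. Its argument "moves" is a list of rows, each an object of numbers: "tx", "ty", "tz": the shift along the tool's x, y, z in mm; "wx", "wy", "wz": the turn, a rotation vector about the tool's x, y, z in degrees; "hand": the finger opening in mm, from 0 to 85.4. In form: [{"tx": .., "ty": .., "tz": .., "wx": .., "wy": .., "wz": .., "hand": ..}, ...]. A call has 1 to 20 rows; each row shifts and turns the commanded pose from where the row before left it, along the tool's axes as they then stand; what a row does not reach is not made up. A row lasts 1/10 s, in which the tool goes at most 50 mm and 8.59 degrees, less where a joint would pass 70% of its speed; a pose out of reach is approached as far as the arm can. A call is refused whole if a number of a shift passes 50 or a number of a turn 8.59, either way. A call with a gripper value outside its range is refused whole. The fingers move at their own pace and stop on an object; "newtons" is the grip in N (left out, the last holds). Time passes only in rows, so rows that do not move let the fingers close. It gives the time, the measured TCP pose, the force, the opening and the grip force at its end, in the units of the state.
- get_state(): the state, without advancing time (a new reading comes with each control period).
- grab_frame(name): name is "scene" or "top"; returns a dict with "frame" (400x640x3 uint8, red, green, blue), "fovy" (degrees; the focal length in pixels is half the picture's height over the tangent of half this angle, whatever the lens; pixels are square), "cx", "cy" (the principal point, pixels), "eye" and "rotation" of the camera in the world. Camera axes: x right, y down, z forward; pixel columns grow to the right and rows downward; lengths in mm; the calibration is good to about 2 mm. A picture is of the moment at which its call begins. There is no depth.
- bot.close_job(): hands the job in; it is judged then, once.
The state is a dict: "time": time; "q": joint angles; "qd": joint speeds; "tau": joint torques, N m; "tcp_pos": TCP position; "ee_rot": TCP orientation; "force": force on the tool from outside, world axes, zero at the start; "ft_torque": the same for the moment, N m; "width": finger opening in mm; "gripper_force": force on a finger pad.
Only numpy, scipy, OpenCV 4.12 (cv2) and the standard library are available. Lean on these libraries where they do the work, as an engineer would, in place of code of your own. Each camera call takes 0.05 s, during which the arm holds its last target. There are 200 camera calls.

## Working session

There is one attempt and no reset: what is moved stays moved. The work goes in short steps, Python scripts to look and compute and a tool call to move; the robot and the scene stay as the last step left them, time stands still between calls to the robot, and variables do not carry over. Pictures are saved under pics/ and viewed, at most 10 in all, crops included, and the job is handed in when it is done.

Besides the shell and the picture viewer there is one more tool, called after ">>>" by a JSON object that holds its "op" and its "data", one argument or row to a line. jog_arm: Moves the arm, as the interface text tells. Its arguments: {"type":"object","properties":{"moves":{"type":"array"},"newtons":{"type":"number"}},"required":["moves"]}

```bash
mkdir -p pics; ls; python3 - <<'E'
from rig import get_state, grab_frame
import cv2,pickle
s=get_state();print(s)
for n in("scene","top"):
    f=grab_frame(n);pickle.dump(f,open(f"pics/{n}0.pkl","wb"));cv2.imwrite(f"pics/{n}0.png",f["frame"][...,::-1])
    print(n,f["fovy"],f["cx"],f["cy"],f["eye"],f["rotation"])
E
```

```text
pics
{'time': 0.0, 'q': array([-7.36384288e+01,  1.87326216e+01, -1.10906152e+01,  6.02737989e+01,
        1.43632392e-03,  8.23118922e+01]), 'qd': array([ 0.06019555,  0.01407737, -0.05026598, -0.02508776, -0.0290442 ,
        0.01498681]), 'tau': array([ 6.44835691e-04, -4.43396866e+01,  2.62439042e+01,  1.53468736e-02,
       -1.06936086e-04,  2.75600300e-06]), 'tcp_pos': array([ 224.01346676, -501.7230367 ,  244.50680694]), 'ee_rot': array([-1.79904029e+02, -1.44048942e-02,  2.40496657e+01]), 'force': array([-0.18384537, -0.25958194,  0.48108545]), 'ft_torque': array([0.00641361, 0.01380227, 0.03546322]), 'gripper_force': 0.0, 'width': 85.36875008761785}
scene 49.43419356274328 321.0233236392478 201.34182576431357 [-342.7394      507.64327205  696.35966472] [-120.78994518   -0.86618184 -118.88978584]
top 54.35156376388166 316.33346957636365 195.78504451789686 [ 437.1562742    14.17333925 1006.54115005] [-172.513029     -0.43062031  -88.67130202]
```

View pics/scene0.png

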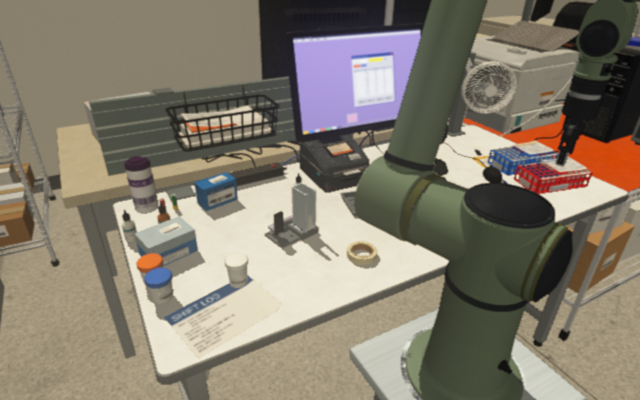

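View pics/top0.png

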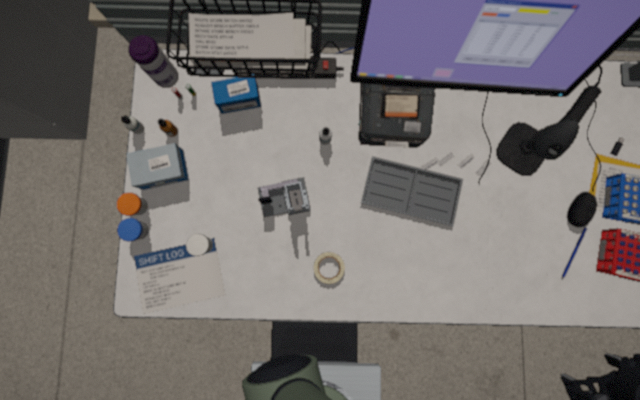

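The magazine is at top px (285,198), with its plate and paddle to the left, so its +y is about world +y and the front faces the robot. The tray is at (411,192), tape (329,268), dropper (326,136) and cup (197,244).

```bash
cat > h.py <<'E'
import numpy as np,cv2,pickle
from scipy.spatial.transform import Rotation as R
def cast(f,px,z):
    px=np.atleast_2d(np.asarray(px,float))
    fl=200/np.tan(np.radians(f["fovy"]/2))
    d=np.c_[(px[:,0]-f["cx"])/fl,(px[:,1]-f["cy"])/fl,np.ones(len(px))]
    d=d@R.from_euler("xyz",f["rotation"],degrees=True).as_matrix().T
    return f["eye"]+d*((z-f["eye"][2])/d[:,2])[:,None]
def proj(f,P):
    fl=200/np.tan(np.radians(f["fovy"]/2))
    p=(np.atleast_2d(P)-f["eye"])@R.from_euler("xyz",f["rotation"],degrees=True).as_matrix()
    return p[:,:2]/p[:,2:]*fl+[f["cx"],f["cy"]]
E
python3 - <<'E'
from h import *
f=pickle.load(open("pics/top0.pkl","rb"));im=f["frame"][...,::-1].copy()
g=pickle.load(open("pics/scene0.pkl","rb"));im2=g["frame"][...,::-1].copy()
a=cv2.resize(im[168:248,250:330],(480,480),interpolation=cv2.INTER_CUBIC)
b=cv2.resize(im2[165:255,260:325],(320,443),interpolation=cv2.INTER_CUBIC)
o=np.zeros((480,800,3),np.uint8);o[:,:480]=a;o[:443,480:]=b
cv2.imwrite("pics/crop.png",o)
hsv=cv2.cvtColor(im,cv2.COLOR_BGR2HSV)
g8=cv2.cvtColor(im,cv2.COLOR_BGR2GRAY)
m=((g8<150)*255).astype(np.uint8);m[:, :350]=0;m[:,475:]=0;m[:150]=0;m[235:]=0
c=max(cv2.findContours(m,0,1)[0],key=cv2.contourArea)
r=cv2.minAreaRect(c);box=cv2.boxPoints(r);print("tray",r,cast(f,r[0],10),cast(f,box,10).round(1))
for n,p,z in(("cup",(197,244),70),("drop",(326,134),92),("tape",(329,268),19)):print(n,cast(f,p,z).round(0))
E
```

```text
tray ((413.78094482421875, 183.0638427734375), (96.49382019042969, 77.07981872558594), 12.804265975952148) [[ 607.68380511 -242.43508349   10.        ]] [[ 534.2  -98.7   10. ]
 [ 734.2 -141.9   10. ]
 [ 682.7 -389.2   10. ]
 [ 485.  -339.8   10. ]]
cup [[438. 291.  70.]]
drop [[709. -10.  92.]]
tape [[386. -26.  19.]]
```

View pics/crop.png

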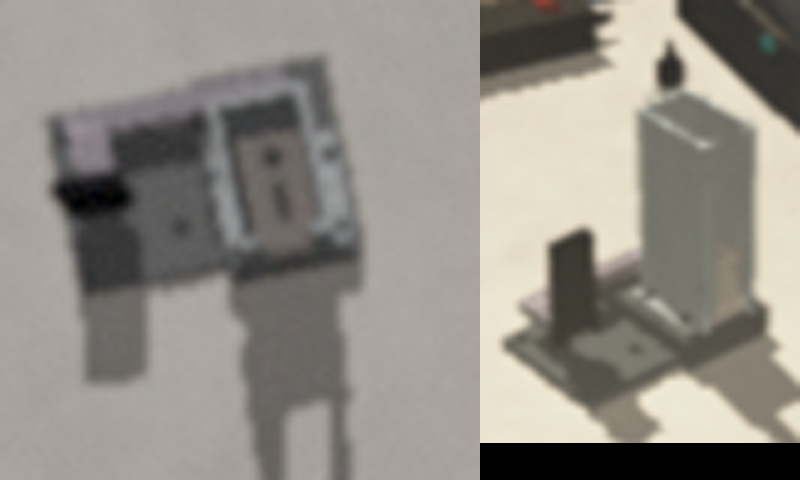

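The crop shows the rim's U at (207,108), (303,82) and (228,250), the black paddle top at (57–130,180–212), and the plate's outer corners at (50,115) and (85,290). The scene crop shows the rim corners at (640,108), (708,148) and (755,122).

```bash
python3 - <<'E'
from h import *
from scipy.optimize import least_squares
f=pickle.load(open("pics/top0.pkl","rb"));g=pickle.load(open("pics/scene0.pkl","rb"))
T=lambda p:np.array(p,float)/6+[250-.4,168-.4]
S=lambda p:(np.array(p,float)-[480,0])/4.92+[260-.4,165-.4]
ob=[(f,T((207,106)),(28.5,18.5,140)),(f,T((303,82)),(28.5,-18.5,140)),(f,T((228,250)),(-28.5,18.5,140)),
(f,T((325,235)),(-28.5,-18.5,140)),(f,T((57,181)),(20,89,88)),(f,T((128,178)),(20,61,88)),
(g,S((640,108)),(28.5,18.5,140)),(g,S((708,150)),(-28.5,18.5,140)),(g,S((755,122)),(-28.5,-18.5,140)),(g,S((680,95)),(28.5,-18.5,140))]
def w(p,P):
    c,s=np.cos(p[2]),np.sin(p[2]);P=np.array(P,float);return np.array([p[0]+c*P[0]-s*P[1],p[1]+s*P[0]+c*P[1],P[2]])
fun=lambda p:np.concatenate([proj(c,w(p,P))[0]-q for c,q,P in ob])
r=least_squares(fun,[560,90,.17],x_scale=[10,10,.1],loss="soft_l1")
print(r.x[:2],np.degrees(r.x[2]));print(fun(r.x).reshape(-1,2).round(1))
# tray
im=f["frame"];gr=cv2.cvtColor(im,cv2.COLOR_RGB2GRAY)
m=((gr<140)*255).astype(np.uint8);m[:,:350]=0;m[:,475:]=0;m[:153]=0;m[235:]=0
c=max(cv2.findContours(m,0,1)[0],key=cv2.contourArea);q=cv2.minAreaRect(c);b=cast(f,cv2.boxPoints(q),12)
print(cast(f,q[0],12).round(1),b.round(1),q)
b=cast(f,[(372,158),(463,181),(453,227),(361,206)],14);print(b.mean(0),b.round(1))
E
```

```text
[550.0309844   58.63681957] 13.429476928262561
[[ 0.1 -0.1]
 [ 0.2  0.5]
 [ 1.6  0.6]
 [ 1.7 -0.3]
 [-1.7  0.4]
 [-2.  -1.5]
 [-1.1  0.2]
 [-1.  -0.2]
 [ 0.3  0.9]
 [ 1.4 -1.5]]
[[ 594.  -239.7   12. ]] [[ 539.9  -99.4   12. ]
 [ 705.2 -138.8   12. ]
 [ 649.  -382.1   12. ]
 [ 485.9 -337.8   12. ]] ((412.9705810546875, 188.11766052246094), (96.04410552978516, 64.27194213867188), 14.03624439239502)
[ 581.52023501 -236.98794993   14.        ] [[ 670.5 -133.    14. ]
 [ 615.5 -369.1   14. ]
 [ 495.9 -340.5   14. ]
 [ 544.1 -105.3   14. ]]
```

```bash
python3 - <<'E'
from h import *
f=pickle.load(open("pics/top0.pkl","rb"));im=f["frame"][...,::-1].copy()
g=pickle.load(open("pics/scene0.pkl","rb"));im2=g["frame"][...,::-1].copy()
a=cv2.resize(im[174:220,255:315],(600,460),interpolation=cv2.INTER_LANCZOS4)
b=cv2.resize(im2[170:250,290:318],(200,571),interpolation=cv2.INTER_LANCZOS4)
o=np.zeros((571,800,3),np.uint8);o[:460,:600]=a;o[:,600:]=b
o=np.clip(o.astype(float)*1.3,0,255)
cv2.imwrite("pics/crop2.png",o)
E
```

```text
[ WARN:0@0.909] global loadsave.cpp:1063 imwrite_ Unsupported depth image for selected encoder is fallbacked to CV_8U.
```

View pics/crop2.png

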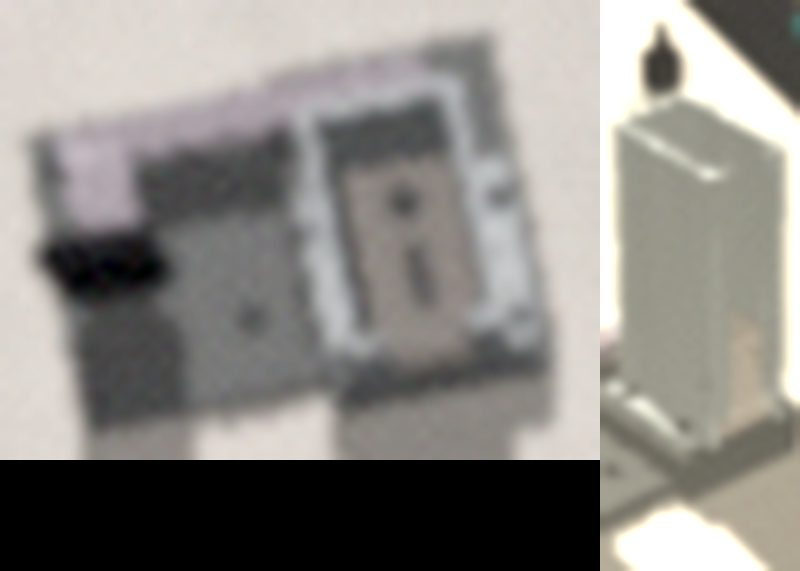

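The enlarged crop gives the rim's outer corners at about (295,112), (463,78), (330,355) and (502,318), the plate's left edge (35,135)–(88,428), the pedestal's right edge (490,35)–(550,370), and the paddle top's back edge (45,240)–(160,235).

```bash
python3 - <<'E'
from h import *
from scipy.optimize import least_squares
f=pickle.load(open("pics/top0.pkl","rb"));g=pickle.load(open("pics/scene0.pkl","rb"))
T=lambda p:np.array(p,float)/10+[255-.45,174-.45]
S=lambda p:(np.array(p,float)-[600,0])/7.14+[290-.43,170-.43]
ob=[(f,T((295,112)),(28.5,18.5,140)),(f,T((463,78)),(28.5,-18.5,140)),(f,T((330,355)),(-28.5,18.5,140)),
(f,T((502,318)),(-28.5,-18.5,140)),(f,T((45,243)),(20,89,88)),(f,T((160,228)),(20,61,88)),
(f,T((35,135)),(0,94,8)),(f,T((88,428)),(1,94,8)),(f,T((490,35)),(2,-30,20)),(f,T((550,370)),(-28.5,-30,20)),
(g,S((618,125)),(28.5,18.5,140)),(g,S((712,178)),(-28.5,18.5,140)),(g,S((785,148)),(-28.5,-18.5,140))]
def w(p,P):
    P=np.array(P,float)
    if P[0] in(0,1,2):P[0]=p[3+int(P[0])]
    c,s=np.cos(p[2]),np.sin(p[2]);return np.array([p[0]+c*P[0]-s*P[1],p[1]+s*P[0]+c*P[1],P[2]])
fun=lambda p:np.concatenate([proj(c,w(p,P))[0]-q for c,q,P in ob])
r=least_squares(fun,[560,90,.17,30,-30,30],x_scale=[10,10,.1,10,10,10],loss="soft_l1")
print(r.x,np.degrees(r.x[2]));print(fun(r.x).reshape(-1,2).round(1))
E
```

```text
[ 5.50665198e+02  5.81055968e+01  2.26978998e-01  5.93595927e+01
 -1.81690402e+01  5.91221036e+01] 13.00493862050713
[[ 0.4  0.1]
 [-0.2  0.2]
 [ 1.8  0.5]
 [ 0.9  0.9]
 [-1.4 -0.2]
 [-1.3 -1. ]
 [-0.7  0.1]
 [-0.5  0.1]
 [ 0.6 -0.1]
 [ 1.5 -0.3]
 [-1.  -0.5]
 [-0.3  0.2]
 [ 0.3 -0.1]]
```

>>> {"op": "jog_arm", "data": {
  "moves": [
    {"wz":5.5,"hand":0},
    {"wz":5.5},
    {"tx":27.2,"ty":-30.6},
    {"tx":27.2,"ty":-30.6},
    {"tx":27.2,"ty":-30.6},
    {"tx":27.2,"ty":-30.6},
    {"tx":27.2,"ty":-30.6},
    {"tx":27.2,"ty":-30.6},
    {"tx":27.2,"ty":-30.6},
    {"tx":27.2,"ty":-30.6},
    {"tx":27.2,"ty":-30.6},
    {"tx":27.2,"ty":-30.6},
    {"tx":27.2,"ty":-30.6},
    {"tx":27.2,"ty":-30.6},
    {"tx":27.2,"ty":-30.6},
    {"tx":27.2,"ty":-30.6},
    {"tx":27.2,"ty":-30.6},
    {"tx":27.2,"ty":-30.6},
    {"tx":27.2,"ty":-30.6},
    {"tx":27.2,"ty":-30.6}
  ]
}}

```text
invalid input at $.moves[0]: expected keys tx, ty, tz, wx, wy, wz, hand
```

```bash
cat >> h.py <<'E'
MX,MY,YAW=550.5,58.5,13.
def rel(s=None):
    "measured TCP in the magazine frame and tool rpy"
    from rig import get_state
    s=s or get_state();c,q=np.cos(np.radians(YAW)),np.sin(np.radians(YAW));d=s["tcp_pos"]-[MX,MY,0]
    print("t",s["time"],"mag",np.round([c*d[0]+q*d[1],-q*d[0]+c*d[1],d[2]],1),"rpy",np.round(s["ee_rot"],2),"F",np.round(s["force"],1),"w",round(s["width"],1),round(s["gripper_force"],1))
E
python3 - <<'E'
from h import *;rel()
E
```

```text
t 0.1 mag [-444.1 -472.5  244.6] rpy [-1.7991e+02 -1.0000e-02  2.4050e+01] F [ 0.4 -0.7  0.2] w 85.5 0.0
```

>>> {"op": "jog_arm", "data": {
  "moves": [
    {"tx":0,"ty":0,"tz":0,"wx":0,"wy":0,"wz":5.5,"hand":0},
    {"tx":0,"ty":0,"tz":0,"wx":0,"wy":0,"wz":5.5,"hand":0},
    {"tx":27.2,"ty":-30.6,"tz":0,"wx":0,"wy":0,"wz":0,"hand":0},
    {"tx":27.2,"ty":-30.6,"tz":0,"wx":0,"wy":0,"wz":0,"hand":0},
    {"tx":27.2,"ty":-30.6,"tz":0,"wx":0,"wy":0,"wz":0,"hand":0},
    {"tx":27.2,"ty":-30.6,"tz":0,"wx":0,"wy":0,"wz":0,"hand":0},
    {"tx":27.2,"ty":-30.6,"tz":0,"wx":0,"wy":0,"wz":0,"hand":0},
    {"tx":27.2,"ty":-30.6,"tz":0,"wx":0,"wy":0,"wz":0,"hand":0},
    {"tx":27.2,"ty":-30.6,"tz":0,"wx":0,"wy":0,"wz":0,"hand":0},
    {"tx":27.2,"ty":-30.6,"tz":0,"wx":0,"wy":0,"wz":0,"hand":0},
    {"tx":27.2,"ty":-30.6,"tz":0,"wx":0,"wy":0,"wz":0,"hand":0},
    {"tx":27.2,"ty":-30.6,"tz":0,"wx":0,"wy":0,"wz":0,"hand":0},
    {"tx":27.2,"ty":-30.6,"tz":0,"wx":0,"wy":0,"wz":0,"hand":0},
    {"tx":27.2,"ty":-30.6,"tz":0,"wx":0,"wy":0,"wz":0,"hand":0},
    {"tx":27.2,"ty":-30.6,"tz":0,"wx":0,"wy":0,"wz":0,"hand":0},
    {"tx":27.2,"ty":-30.6,"tz":0,"wx":0,"wy":0,"wz":0,"hand":0},
    {"tx":27.2,"ty":-30.6,"tz":0,"wx":0,"wy":0,"wz":0,"hand":0},
    {"tx":27.2,"ty":-30.6,"tz":0,"wx":0,"wy":0,"wz":0,"hand":0},
    {"tx":27.2,"ty":-30.6,"tz":0,"wx":0,"wy":0,"wz":0,"hand":0},
    {"tx":27.2,"ty":-30.6,"tz":0,"wx":0,"wy":0,"wz":0,"hand":0}
  ]
}}

```text
time: 2.1
tcp_pos: [577.0, 146.5, 244.8]
ee_rot: [180.0, 0.0, 13.1]
force: [0.5, -0.7, 0.4]
width: 0.4
gripper_force: 0.0
```

```bash
python3 - <<'E'
from h import *;rel()
E
```

```text
t 2.1 mag [ 45.6  79.8 244.8] rpy [1.800e+02 5.000e-02 1.307e+01] F [ 0.5 -0.7  0.4] w 0.4 0.0
```

>>> {"op": "jog_arm", "data": {
  "moves": [
    {"tx":0,"ty":0,"tz":30,"wx":0,"wy":0,"wz":0,"hand":0},
    {"tx":0,"ty":0,"tz":30,"wx":0,"wy":0,"wz":0,"hand":0},
    {"tx":0,"ty":0,"tz":30,"wx":0,"wy":0,"wz":0,"hand":0},
    {"tx":0,"ty":0,"tz":30,"wx":0,"wy":0,"wz":0,"hand":0},
    {"tx":0,"ty":0,"tz":30,"wx":0,"wy":0,"wz":0,"hand":0},
    {"tx":0,"ty":0,"tz":20,"wx":0,"wy":0,"wz":0,"hand":0},
    {"tx":0,"ty":0,"tz":0,"wx":0,"wy":0,"wz":0,"hand":0}
  ]
}}

```text
time: 2.8
tcp_pos: [573.8, 144.5, 71.8]
ee_rot: [-180.0, 0.4, 13.1]
force: [0.1, 0.1, -0.1]
width: -0.1
gripper_force: 0.0
```

>>> {"op": "jog_arm", "data": {
  "moves": [
    {"tx":-4,"ty":0,"tz":0,"wx":0,"wy":0,"wz":0,"hand":0},
    {"tx":-4,"ty":0,"tz":0,"wx":0,"wy":0,"wz":0,"hand":0},
    {"tx":-4,"ty":0,"tz":0,"wx":0,"wy":0,"wz":0,"hand":0},
    {"tx":-4,"ty":0,"tz":0,"wx":0,"wy":0,"wz":0,"hand":0},
    {"tx":-4,"ty":0,"tz":0,"wx":0,"wy":0,"wz":0,"hand":0}
  ]
}}

```text
time: 3.3
tcp_pos: [558.8, 140.6, 76.6]
ee_rot: [180.0, -0.2, 13.1]
force: [4.0, 0.5, 1.2]
width: 0.1
gripper_force: 1.9
```

>>> {"op": "jog_arm", "data": {
  "moves": [
    {"tx":-2.5,"ty":0,"tz":0,"wx":0,"wy":0,"wz":0,"hand":0},
    {"tx":-2.5,"ty":0,"tz":0,"wx":0,"wy":0,"wz":0,"hand":0},
    {"tx":-2.5,"ty":0,"tz":0,"wx":0,"wy":0,"wz":0,"hand":0},
    {"tx":-2.5,"ty":0,"tz":0,"wx":0,"wy":0,"wz":0,"hand":0},
    {"tx":-2,"ty":0,"tz":0,"wx":0,"wy":0,"wz":0,"hand":0}
  ]
}}

```text
time: 3.8
tcp_pos: [547.8, 138.0, 76.5]
ee_rot: [180.0, -0.3, 13.1]
force: [6.2, 1.5, 3.4]
width: 0.0
gripper_force: 3.0
```

```bash
python3 - <<'E'
from h import *;rel()
E
```

```text
t 3.8 mag [15.2 78.1 76.5] rpy [179.99  -0.27  13.05] F [6.2 1.5 3.4] w 0.0 3.0
```

>>> {"op": "jog_arm", "data": {
  "moves": [
    {"tx":-2,"ty":0,"tz":0,"wx":0,"wy":0,"wz":0,"hand":0},
    {"tx":-2,"ty":0,"tz":0,"wx":0,"wy":0,"wz":0,"hand":0},
    {"tx":-1,"ty":0,"tz":0,"wx":0,"wy":0,"wz":0,"hand":0}
  ]
}}

```text
time: 4.1
tcp_pos: [543.1, 136.8, 76.5]
ee_rot: [180.0, -0.3, 13.1]
force: [6.2, 1.2, 3.2]
width: 0.1
gripper_force: 3.3
```

>>> {"op": "jog_arm", "data": {
  "moves": [
    {"tx":-1,"ty":0,"tz":0,"wx":0,"wy":0,"wz":0,"hand":0},
    {"tx":-1,"ty":0,"tz":0,"wx":0,"wy":0,"wz":0,"hand":0}
  ]
}}

```text
time: 4.3
tcp_pos: [542.6, 136.7, 76.7]
ee_rot: [180.0, -0.4, 13.1]
force: [11.4, 2.9, -1.5]
width: -0.3
gripper_force: 5.7
```

>>> {"op": "jog_arm", "data": {
  "moves": [
    {"tx":12,"ty":0,"tz":0,"wx":0,"wy":0,"wz":0,"hand":0},
    {"tx":18,"ty":0,"tz":0,"wx":0,"wy":0,"wz":0,"hand":0},
    {"tx":10,"ty":0,"tz":0,"wx":0,"wy":0,"wz":0,"hand":0},
    {"tx":0,"ty":0,"tz":-30,"wx":0,"wy":0,"wz":0,"hand":0},
    {"tx":0,"ty":0,"tz":-40,"wx":0,"wy":0,"wz":0,"hand":0},
    {"tx":0,"ty":0,"tz":-40,"wx":0,"wy":0,"wz":0,"hand":0},
    {"tx":0,"ty":0,"tz":-40,"wx":0,"wy":0,"wz":0,"hand":0},
    {"tx":-34,"ty":15.6,"tz":0,"wx":0,"wy":0,"wz":0,"hand":0},
    {"tx":-34,"ty":15.6,"tz":0,"wx":0,"wy":0,"wz":0,"hand":0},
    {"tx":-34,"ty":15.6,"tz":0,"wx":0,"wy":0,"wz":0,"hand":0},
    {"tx":-34,"ty":15.6,"tz":0,"wx":0,"wy":0,"wz":0,"hand":42},
    {"tx":-34,"ty":15.6,"tz":0,"wx":0,"wy":0,"wz":0,"hand":42},
    {"tx":0,"ty":0,"tz":0,"wx":0,"wy":7.5,"wz":0,"hand":42},
    {"tx":0,"ty":0,"tz":0,"wx":0,"wy":7.5,"wz":0,"hand":42},
    {"tx":0,"ty":0,"tz":0,"wx":0,"wy":7.5,"wz":0,"hand":42},
    {"tx":0,"ty":0,"tz":0,"wx":0,"wy":7.5,"wz":0,"hand":42},
    {"tx":0,"ty":0,"tz":0,"wx":0,"wy":0,"wz":0,"hand":42}
  ]
}}

```text
time: 6.0
tcp_pos: [422.4, 31.8, 220.1]
ee_rot: [-179.7, -29.5, 12.8]
force: [-1.0, -0.3, -1.2]
width: 41.8
gripper_force: 0.0
```

```bash
python3 - <<'E'
from h import *;rel()
from rig import grab_frame
f=grab_frame("top");g=grab_frame("scene")
pickle.dump((f,g),open("pics/p1.pkl","wb"))
im=f["frame"][...,::-1];im2=g["frame"][...,::-1]
a=cv2.resize(im[170:230,250:310],(480,480),interpolation=cv2.INTER_LANCZOS4)
b=cv2.resize(im2[180:260,270:330],(320,427),interpolation=cv2.INTER_LANCZOS4)
o=np.zeros((480,800,3),np.uint8);o[:,:480]=a;o[:427,480:]=b
cv2.imwrite("pics/p1.png",o)
E
```

```text
t 6.0 mag [-130.9    2.8  220.1] rpy [-179.73  -29.54   12.8 ] F [-1.  -0.3 -1.2] w 41.8 0.0
```

View pics/p1.png

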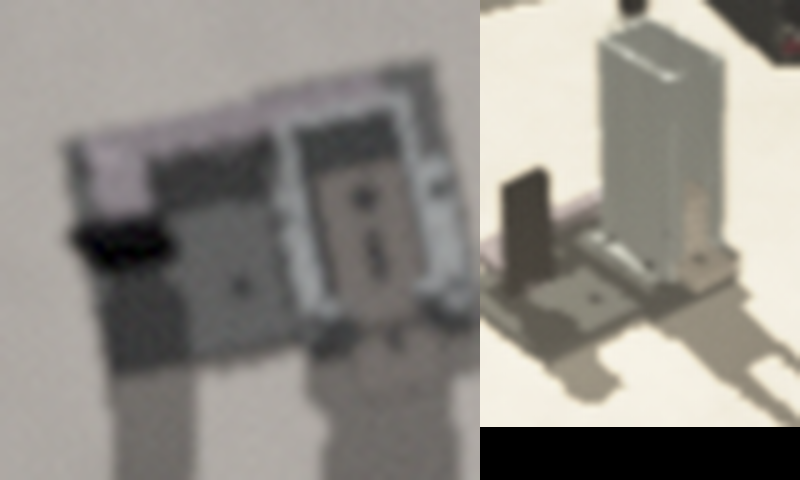

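Both views show the cassette peeping out, with its front edge at crop (358,397)–(448,378) in the top view and (685,268)–(735,248) in the scene view. I'll cast these points.

```bash
python3 - <<'E'
from h import *
f,g=pickle.load(open("pics/p1.pkl","rb"))
c,s=np.cos(np.radians(YAW)),np.sin(np.radians(YAW))
def mag(P):
    d=P-[MX,MY,0];return np.c_[c*d[:,0]+s*d[:,1],-s*d[:,0]+c*d[:,1]].round(1)
print(mag(cast(f,np.array([(358,397),(448,378),(403,385)])/8+[249.6,169.6],28)))
print(mag(cast(g,(np.array([(685,268),(735,248)])-[480,0])/5.33+[269.6,179.6],28)))
hs=cv2.cvtColor(f["frame"],cv2.COLOR_RGB2HSV)
print("gray/hue/sat rows");
for y in range(211,223):print(y,[(int(h),int(sa),int(v)) for h,sa,v in hs[y,289:311:1]][::1] if 0 else [int(x) for x in f["frame"][y,288:312].astype(int)[:,0]-f["frame"][y,288:312].astype(int)[:,2]])
E
```

```text
[[-43.   15.2]
 [-42.8 -13.7]
 [-42.2   0.6]]
[[-30.5   9.4]
 [-33.5 -21.8]]
gray/hue/sat rows
211 [-1, -1, -1, -1, -2, -3, 2, 6, 7, 8, 3, 4, 6, 8, 9, 6, 5, 6, 3, 4, 6, 7, 8, 9]
212 [1, -1, -3, 0, -1, -1, 0, 5, 10, 8, 7, 2, 8, 8, 9, 10, 9, 6, 8, 8, 7, 6, 9, 11]
213 [2, 0, 1, 1, 2, 3, 7, 7, 9, 8, 7, 6, 6, 8, 9, 9, 9, 6, 7, 8, 7, 8, 9, 9]
214 [7, 0, 4, 4, 3, 4, 8, 9, 6, 10, 8, 8, 10, 9, 9, 9, 9, 8, 7, 7, 8, 7, 10, 10]
215 [8, 7, 5, 6, 7, 6, 8, 11, 9, 9, 7, 9, 8, 8, 8, 8, 9, 8, 6, 8, 9, 10, 9, 10]
216 [7, 8, 8, 7, 8, 7, 8, 10, 8, 10, 9, 11, 10, 12, 9, 8, 8, 9, 7, 8, 9, 9, 10, 10]
217 [10, 8, 8, 7, 7, 5, 8, 10, 10, 8, 10, 9, 7, 9, 9, 8, 8, 8, 8, 7, 7, 9, 9, 9]
218 [10, 8, 8, 8, 9, 9, 9, 9, 8, 10, 8, 8, 9, 7, 7, 6, 8, 10, 9, 10, 10, 11, 10, 11]
219 [9, 7, 8, 6, 7, 6, 7, 8, 7, 8, 9, 8, 9, 7, 7, 7, 7, 8, 9, 10, 10, 9, 11, 9]
220 [10, 8, 7, 7, 7, 8, 4, 7, 9, 7, 7, 8, 9, 7, 8, 8, 6, 7, 10, 8, 11, 10, 9, 10]
221 [11, 9, 9, 8, 6, 6, 8, 8, 7, 5, 8, 7, 8, 7, 7, 8, 8, 8, 9, 10, 10, 10, 9, 10]
222 [11, 11, 10, 8, 7, 7, 8, 8, 8, 6, 8, 6, 9, 7, 6, 9, 7, 8, 8, 9, 9, 11, 9, 9]
```

>>> {"op": "jog_arm", "data": {
  "moves": [
    {"tx":-13.5,"ty":0.3,"tz":28.8,"wx":0,"wy":0,"wz":0,"hand":42},
    {"tx":-13.5,"ty":0.3,"tz":28.8,"wx":0,"wy":0,"wz":0,"hand":42},
    {"tx":-13.5,"ty":0.3,"tz":28.8,"wx":0,"wy":0,"wz":0,"hand":42},
    {"tx":-13.5,"ty":0.3,"tz":28.8,"wx":0,"wy":0,"wz":0,"hand":42},
    {"tx":-13.5,"ty":0.3,"tz":28.8,"wx":0,"wy":0,"wz":0,"hand":42},
    {"tx":-13.5,"ty":0.3,"tz":26,"wx":0,"wy":0,"wz":0,"hand":42},
    {"tx":0,"ty":0,"tz":0,"wx":0,"wy":0,"wz":0,"hand":42},
    {"tx":0,"ty":0,"tz":0,"wx":0,"wy":0,"wz":0,"hand":42}
  ]
}}

```text
time: 6.9
tcp_pos: [445.6, 32.4, 36.5]
ee_rot: [-179.9, -29.8, 13.1]
force: [0.4, -0.5, 0.2]
width: 42.1
gripper_force: 0.0
```

```bash
python3 - <<'E'
from h import *;rel()
E
```

```text
t 6.9 mag [-108.    -1.8   36.5] rpy [-179.91  -29.81   13.05] F [ 0.4 -0.5  0.2] w 42.1 0.0
```

>>> {"op": "jog_arm", "data": {
  "moves": [
    {"tx":-3.3,"ty":-2.8,"tz":5.6,"wx":0,"wy":0,"wz":0,"hand":42},
    {"tx":10,"ty":0,"tz":5.8,"wx":0,"wy":0,"wz":0,"hand":42},
    {"tx":10,"ty":0,"tz":5.8,"wx":0,"wy":0,"wz":0,"hand":42},
    {"tx":10,"ty":0,"tz":5.8,"wx":0,"wy":0,"wz":0,"hand":42},
    {"tx":7,"ty":0,"tz":4,"wx":0,"wy":0,"wz":0,"hand":42},
    {"tx":7,"ty":0,"tz":4,"wx":0,"wy":0,"wz":0,"hand":42},
    {"tx":6,"ty":0,"tz":3.5,"wx":0,"wy":0,"wz":0,"hand":42},
    {"tx":4,"ty":0,"tz":2.3,"wx":0,"wy":0,"wz":0,"hand":42},
    {"tx":0,"ty":0,"tz":0,"wx":0,"wy":0,"wz":0,"hand":42}
  ]
}}

```text
time: 7.8
tcp_pos: [505.3, 49.2, 31.1]
ee_rot: [180.0, -30.0, 13.1]
force: [1.3, -0.2, 0.5]
width: 41.9
gripper_force: 0.0
```

```bash
python3 - <<'E'
from h import *;rel()
from rig import grab_frame
f=grab_frame("top");g=grab_frame("scene")
im=f["frame"][...,::-1];im2=g["frame"][...,::-1]
a=cv2.resize(im[180:240,260:320],(480,480),interpolation=cv2.INTER_LANCZOS4)
b=cv2.resize(im2[190:270,280:340],(320,427),interpolation=cv2.INTER_LANCZOS4)
o=np.zeros((480,800,3),np.uint8);o[:,:480]=a;o[:427,480:]=b
cv2.imwrite("pics/p2.png",o)
E
```

```text
t 7.8 mag [-46.1   1.1  31.1] rpy [179.99 -30.02  13.07] F [ 1.3 -0.2  0.5] w 41.9 0.0
```

View pics/p2.png

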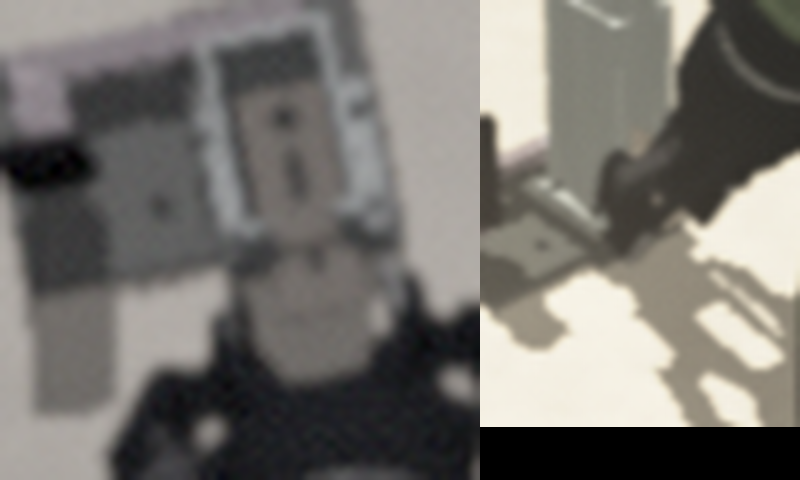

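The jaws straddle the cassette, with fingertips at about (232,285) and (400,290) and the cassette centred near (312,290). Closing now.

>>> {"op": "jog_arm", "data": {
  "moves": [
    {"tx":0,"ty":0,"tz":0,"wx":0,"wy":0,"wz":0,"hand":34},
    {"tx":0,"ty":0,"tz":0,"wx":0,"wy":0,"wz":0,"hand":29},
    {"tx":0,"ty":0,"tz":0,"wx":0,"wy":0,"wz":0,"hand":20},
    {"tx":0,"ty":0,"tz":0,"wx":0,"wy":0,"wz":0,"hand":20},
    {"tx":0,"ty":0,"tz":0,"wx":0,"wy":0,"wz":0,"hand":20}
  ],
  "newtons": 30
}}

```text
time: 8.4
tcp_pos: [504.2, 48.4, 30.9]
ee_rot: [179.9, -29.9, 13.0]
force: [-3.7, -4.4, 3.7]
width: 26.7
gripper_force: 29.3
```

>>> {"op": "jog_arm", "data": {
  "moves": [
    {"tx":-3.5,"ty":0,"tz":-2,"wx":0,"wy":0,"wz":0,"hand":20},
    {"tx":-5.2,"ty":0,"tz":-3,"wx":0,"wy":0,"wz":0,"hand":20},
    {"tx":-8.7,"ty":0,"tz":-5,"wx":0,"wy":0,"wz":0,"hand":20},
    {"tx":-8.7,"ty":0,"tz":-5,"wx":0,"wy":0,"wz":0,"hand":20},
    {"tx":-8.7,"ty":0,"tz":-5,"wx":0,"wy":0,"wz":0,"hand":20},
    {"tx":-8.7,"ty":0,"tz":-5,"wx":0,"wy":0,"wz":0,"hand":20},
    {"tx":-8.7,"ty":0,"tz":-5,"wx":0,"wy":0,"wz":0,"hand":20},
    {"tx":-8.7,"ty":0,"tz":-5,"wx":0,"wy":0,"wz":0,"hand":20},
    {"tx":0,"ty":0,"tz":0,"wx":0,"wy":0,"wz":0,"hand":20}
  ]
}}

```text
time: 9.3
tcp_pos: [434.0, 33.4, 30.4]
ee_rot: [-179.9, -29.9, 13.0]
force: [-0.7, -0.2, -0.3]
width: 26.5
gripper_force: 29.8
```

```bash
python3 - <<'E'
from h import *;rel()
from rig import grab_frame
f=grab_frame("top");g=grab_frame("scene")
pickle.dump((f,g),open("pics/p3.pkl","wb"))
im=f["frame"][...,::-1];im2=g["frame"][...,::-1]
a=cv2.resize(im[180:260,260:340],(480,480),interpolation=cv2.INTER_LANCZOS4)
b=cv2.resize(im2[190:270,280:340],(320,427),interpolation=cv2.INTER_LANCZOS4)
o=np.zeros((480,800,3),np.uint8);o[:,:480]=a;o[:427,480:]=b
cv2.imwrite("pics/p3.png",o)
E
```

```text
t 9.3 mag [-119.2    1.7   30.4] rpy [-179.91  -29.87   12.96] F [-0.7 -0.2 -0.3] w 26.5 29.8
```

View pics/p3.png

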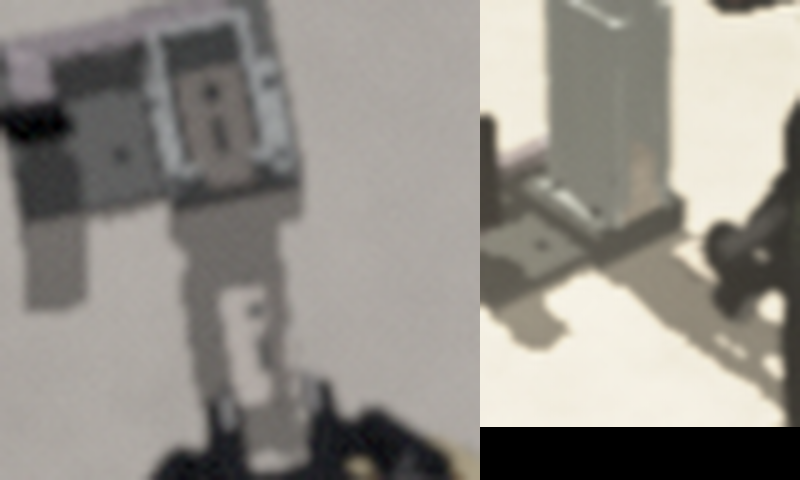

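The cassette is held square in the jaws, lit end at about (240,330), and the stack has dropped behind the lips. Next I lift, turn to the tray's heading and travel.

>>> {"op": "jog_arm", "data": {
  "moves": [
    {"tx":10,"ty":0,"tz":-17,"wx":0,"wy":0,"wz":0,"hand":20},
    {"tx":18,"ty":0,"tz":-31,"wx":0,"wy":0,"wz":0,"hand":20},
    {"tx":17,"ty":0,"tz":-30,"wx":-3.2,"wy":0,"wz":5.5,"hand":20},
    {"tx":0,"ty":10,"tz":0,"wx":-3.2,"wy":0,"wz":5.5,"hand":20},
    {"tx":0,"ty":20,"tz":0,"wx":-3.2,"wy":0,"wz":5.5,"hand":20},
    {"tx":0,"ty":20,"tz":0,"wx":-3.2,"wy":0,"wz":5.6,"hand":20},
    {"tx":22,"ty":24,"tz":12.6,"wx":0,"wy":0,"wz":0,"hand":20},
    {"tx":26,"ty":24,"tz":14.9,"wx":0,"wy":0,"wz":0,"hand":20},
    {"tx":26,"ty":24,"tz":14.9,"wx":0,"wy":0,"wz":0,"hand":20},
    {"tx":26,"ty":24,"tz":14.9,"wx":0,"wy":0,"wz":0,"hand":20},
    {"tx":26,"ty":18,"tz":14.9,"wx":0,"wy":0,"wz":0,"hand":20},
    {"tx":12,"ty":10,"tz":7,"wx":0,"wy":0,"wz":0,"hand":20},
    {"tx":0,"ty":0,"tz":0,"wx":0,"wy":0,"wz":0,"hand":20}
  ]
}}

```text
time: 10.7
tcp_pos: [566.5, -177.0, 122.4]
ee_rot: [179.9, -30.2, -12.3]
force: [0.1, 0.9, -0.0]
width: 26.1
gripper_force: 29.8
```

>>> {"op": "jog_arm", "data": {
  "moves": [
    {"tx":-12,"ty":0,"tz":20.8,"wx":0,"wy":0,"wz":0,"hand":20},
    {"tx":-15,"ty":0,"tz":26,"wx":0,"wy":0,"wz":0,"hand":20},
    {"tx":-13,"ty":0,"tz":22.5,"wx":0,"wy":0,"wz":0,"hand":20},
    {"tx":-5,"ty":0,"tz":8.6,"wx":0,"wy":0,"wz":0,"hand":20},
    {"tx":-2,"ty":0,"tz":3.5,"wx":0,"wy":0,"wz":0,"hand":20},
    {"tx":0,"ty":0,"tz":0,"wx":0,"wy":0,"wz":0,"hand":20}
  ]
}}

```text
time: 11.3
tcp_pos: [563.9, -174.3, 27.5]
ee_rot: [-180.0, -30.0, -12.3]
force: [0.7, -0.6, -0.2]
width: 26.3
gripper_force: 29.8
```

>>> {"op": "jog_arm", "data": {
  "moves": [
    {"tx":-1,"ty":0,"tz":1.7,"wx":0,"wy":0,"wz":0,"hand":20},
    {"tx":-1,"ty":0,"tz":1.7,"wx":0,"wy":0,"wz":0,"hand":20},
    {"tx":0,"ty":0,"tz":0,"wx":0,"wy":0,"wz":0,"hand":20}
  ]
}}

```text
time: 11.6
tcp_pos: [564.3, -174.8, 24.2]
ee_rot: [180.0, -30.1, -12.3]
force: [0.6, -0.4, -0.4]
width: 26.3
gripper_force: 29.8
```

Down in 1 mm steps until I feel the floor.

>>> {"op": "jog_arm", "data": {
  "moves": [
    {"tx":-1,"ty":0,"tz":1.7,"wx":0,"wy":0,"wz":0,"hand":20},
    {"tx":0,"ty":0,"tz":0,"wx":0,"wy":0,"wz":0,"hand":20}
  ]
}}

```text
time: 11.8
tcp_pos: [563.8, -174.6, 21.6]
ee_rot: [-180.0, -30.0, -12.3]
force: [-0.4, 0.6, -0.1]
width: 26.7
gripper_force: 29.8
```

>>> {"op": "jog_arm", "data": {
  "moves": [
    {"tx":-0.5,"ty":0,"tz":0.9,"wx":0,"wy":0,"wz":0,"hand":20},
    {"tx":0,"ty":0,"tz":0,"wx":0,"wy":0,"wz":0,"hand":20}
  ]
}}

```text
time: 12.0
tcp_pos: [563.7, -174.5, 20.3]
ee_rot: [-180.0, -30.0, -12.3]
force: [0.1, 0.5, 0.0]
width: 26.5
gripper_force: 29.8
```

>>> {"op": "jog_arm", "data": {
  "moves": [
    {"tx":-0.5,"ty":0,"tz":0.9,"wx":0,"wy":0,"wz":0,"hand":20},
    {"tx":-0.5,"ty":0,"tz":0.9,"wx":0,"wy":0,"wz":0,"hand":20},
    {"tx":0,"ty":0,"tz":0,"wx":0,"wy":0,"wz":0,"hand":20}
  ]
}}

```text
time: 12.3
tcp_pos: [564.0, -174.6, 18.8]
ee_rot: [-180.0, -30.1, -12.3]
force: [-2.8, 1.8, 5.6]
width: 26.5
gripper_force: 33.2
```

>>> {"op": "jog_arm", "data": {
  "moves": [
    {"tx":-0.5,"ty":0,"tz":0.9,"wx":0,"wy":0,"wz":0,"hand":20},
    {"tx":0,"ty":0,"tz":0,"wx":0,"wy":0,"wz":0,"hand":20}
  ]
}}

```text
time: 12.5
tcp_pos: [564.1, -174.6, 18.6]
ee_rot: [180.0, -30.1, -12.3]
force: [-8.9, 1.9, 16.4]
width: 26.6
gripper_force: 38.5
```

>>> {"op": "jog_arm", "data": {
  "moves": [
    {"tx":0.6,"ty":0,"tz":-1.2,"wx":0,"wy":0,"wz":0,"hand":26},
    {"tx":0,"ty":0,"tz":0,"wx":0,"wy":0,"wz":0,"hand":30},
    {"tx":0,"ty":0,"tz":0,"wx":0,"wy":0,"wz":0,"hand":36},
    {"tx":0,"ty":0,"tz":0,"wx":0,"wy":0,"wz":0,"hand":44},
    {"tx":0,"ty":0,"tz":0,"wx":0,"wy":0,"wz":0,"hand":44},
    {"tx":0,"ty":0,"tz":-10,"wx":0,"wy":0,"wz":0,"hand":44},
    {"tx":0,"ty":0,"tz":-25,"wx":0,"wy":0,"wz":0,"hand":44},
    {"tx":0,"ty":0,"tz":-40,"wx":0,"wy":0,"wz":0,"hand":44},
    {"tx":0,"ty":0,"tz":-40,"wx":0,"wy":0,"wz":0,"hand":44},
    {"tx":0,"ty":0,"tz":-40,"wx":0,"wy":0,"wz":0,"hand":44}
  ]
}}

```text
time: 13.5
tcp_pos: [486.6, -157.5, 154.1]
ee_rot: [-180.0, -30.0, -12.3]
force: [0.9, -0.6, 1.2]
width: 44.2
gripper_force: 0.0
```

```bash
python3 - <<'E'
from h import *;rel()
from rig import grab_frame
f=grab_frame("top");g=grab_frame("scene")
pickle.dump((f,g),open("pics/p4.pkl","wb"))
im=f["frame"][...,::-1]
a=cv2.resize(im[130:250,250:490],(800,400),interpolation=cv2.INTER_LANCZOS4)
cv2.imwrite("pics/p4.png",a)
m=((f["frame"].min(2)>170)*255).astype(np.uint8)
for c in cv2.findContours(m,0,1)[0]:
    r=cv2.minAreaRect(c)
    if 20<cv2.contourArea(c)<500 and 345<r[0][0]<475 and 145<r[0][1]<240:print(np.round(r[0]),np.round(r[1]),r[2],cast(f,r[0],11).round(0))
E
```

```text
t 13.5 mag [-110.9 -196.1  154.1] rpy [-179.98  -29.98  -12.28] F [ 0.9 -0.6  1.2] w 44.2 0.0
```

View pics/p4.png

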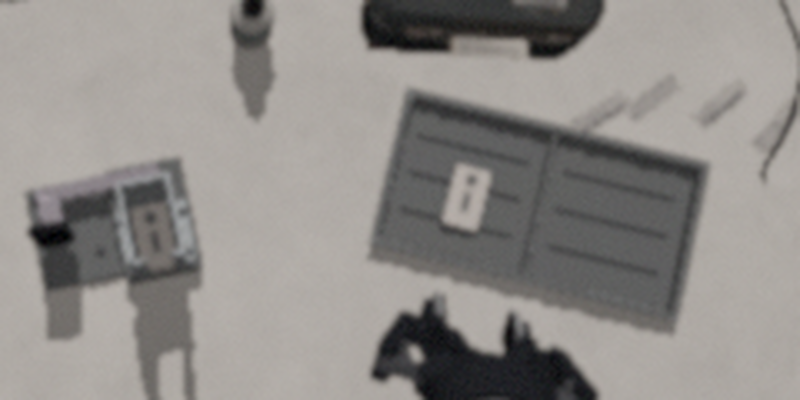

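The first cassette lies flat in the left compartment at crop (467,198), and everything else is untouched. Back to the paddle.

>>> {"op": "jog_arm", "data": {
  "moves": [
    {"tx":9,"ty":0,"tz":-15,"wx":3.2,"wy":0,"wz":-5.5,"hand":0},
    {"tx":9,"ty":0,"tz":-15,"wx":3.2,"wy":0,"wz":-5.5,"hand":0},
    {"tx":9,"ty":0,"tz":-15,"wx":3.2,"wy":0,"wz":-5.5,"hand":0},
    {"tx":9,"ty":0,"tz":-15,"wx":3.2,"wy":0,"wz":-5.6,"hand":0},
    {"tx":0,"ty":0,"tz":0,"wx":0,"wy":-7.5,"wz":0,"hand":0},
    {"tx":0,"ty":0,"tz":0,"wx":0,"wy":-7.5,"wz":0,"hand":0},
    {"tx":0,"ty":0,"tz":0,"wx":0,"wy":-7.5,"wz":0,"hand":0},
    {"tx":0,"ty":0,"tz":0,"wx":0,"wy":-7.5,"wz":0,"hand":0},
    {"tx":18,"ty":-32,"tz":0,"wx":0,"wy":0,"wz":0,"hand":0},
    {"tx":18,"ty":-32,"tz":0,"wx":0,"wy":0,"wz":0,"hand":0},
    {"tx":18,"ty":-32,"tz":0,"wx":0,"wy":0,"wz":0,"hand":0},
    {"tx":18,"ty":-32,"tz":0,"wx":0,"wy":0,"wz":0,"hand":0},
    {"tx":18,"ty":-32,"tz":0,"wx":0,"wy":0,"wz":0,"hand":0},
    {"tx":18,"ty":-32,"tz":0,"wx":0,"wy":0,"wz":0,"hand":0},
    {"tx":18,"ty":-32,"tz":0,"wx":0,"wy":0,"wz":0,"hand":0},
    {"tx":18,"ty":-32,"tz":0,"wx":0,"wy":0,"wz":0,"hand":0},
    {"tx":18,"ty":-18,"tz":0,"wx":0,"wy":0,"wz":0,"hand":0},
    {"tx":0,"ty":0,"tz":0,"wx":0,"wy":0,"wz":0,"hand":0}
  ]
}}

```text
time: 15.4
tcp_pos: [584.9, 148.5, 222.0]
ee_rot: [-179.9, -0.0, 13.5]
force: [0.0, 0.1, 1.2]
width: 0.3
gripper_force: 0.0
```

```bash
python3 - <<'E'
from h import *;rel()
E
```

```text
t 15.4 mag [ 53.8  80.  222. ] rpy [-1.7993e+02 -5.0000e-02  1.3490e+01] F [0.  0.1 1.2] w 0.3 0.0
```

>>> {"op": "jog_arm", "data": {
  "moves": [
    {"tx":0,"ty":0,"tz":35,"wx":0,"wy":0,"wz":0.4,"hand":0},
    {"tx":0,"ty":0,"tz":40,"wx":0,"wy":0,"wz":0,"hand":0},
    {"tx":0,"ty":0,"tz":40,"wx":0,"wy":0,"wz":0,"hand":0},
    {"tx":0,"ty":0,"tz":30,"wx":0,"wy":0,"wz":0,"hand":0},
    {"tx":-6,"ty":0,"tz":0,"wx":0,"wy":0,"wz":0,"hand":0},
    {"tx":-6,"ty":0,"tz":0,"wx":0,"wy":0,"wz":0,"hand":0},
    {"tx":-3,"ty":0,"tz":0,"wx":0,"wy":0,"wz":0,"hand":0},
    {"tx":-3,"ty":0,"tz":0,"wx":0,"wy":0,"wz":0,"hand":0},
    {"tx":-3,"ty":0,"tz":0,"wx":0,"wy":0,"wz":0,"hand":0},
    {"tx":-3,"ty":0,"tz":0,"wx":0,"wy":0,"wz":0,"hand":0},
    {"tx":-3,"ty":0,"tz":0,"wx":0,"wy":0,"wz":0,"hand":0},
    {"tx":-3,"ty":0,"tz":0,"wx":0,"wy":0,"wz":0,"hand":0},
    {"tx":-3,"ty":0,"tz":0,"wx":0,"wy":0,"wz":0,"hand":0},
    {"tx":-3,"ty":0,"tz":0,"wx":0,"wy":0,"wz":0,"hand":0},
    {"tx":-2,"ty":0,"tz":0,"wx":0,"wy":0,"wz":0,"hand":0}
  ]
}}

```text
time: 16.9
tcp_pos: [548.1, 137.2, 78.8]
ee_rot: [-180.0, -0.2, 12.9]
force: [6.5, -0.9, 5.0]
width: 0.1
gripper_force: 2.8
```

```bash
python3 - <<'E'
from h import *;rel()
E
```

```text
t 16.9 mag [15.4 77.3 78.8] rpy [-180.     -0.18   12.86] F [ 6.5 -0.9  5. ] w 0.1 2.8
```

>>> {"op": "jog_arm", "data": {
  "moves": [
    {"tx":-2,"ty":0,"tz":0,"wx":0,"wy":0,"wz":0,"hand":0},
    {"tx":-2,"ty":0,"tz":0,"wx":0,"wy":0,"wz":0,"hand":0},
    {"tx":-1,"ty":0,"tz":0,"wx":0,"wy":0,"wz":0,"hand":0},
    {"tx":-1,"ty":0,"tz":0,"wx":0,"wy":0,"wz":0,"hand":0}
  ]
}}

```text
time: 17.3
tcp_pos: [542.8, 136.0, 78.8]
ee_rot: [-180.0, -0.2, 12.9]
force: [7.6, 0.6, 3.7]
width: -0.1
gripper_force: 4.2
```

>>> {"op": "jog_arm", "data": {
  "moves": [
    {"tx":-1,"ty":0,"tz":0,"wx":0,"wy":0,"wz":0,"hand":0},
    {"tx":0,"ty":0,"tz":0,"wx":0,"wy":0,"wz":0,"hand":0}
  ]
}}

```text
time: 17.5
tcp_pos: [542.8, 136.0, 78.9]
ee_rot: [-180.0, -0.3, 12.9]
force: [9.0, 0.5, 1.4]
width: -0.4
gripper_force: 4.4
```

>>> {"op": "jog_arm", "data": {
  "moves": [
    {"tx":12,"ty":0,"tz":0,"wx":0,"wy":0,"wz":0,"hand":0},
    {"tx":18,"ty":0,"tz":0,"wx":0,"wy":0,"wz":0,"hand":0},
    {"tx":10,"ty":0,"tz":0,"wx":0,"wy":0,"wz":0,"hand":0},
    {"tx":0,"ty":0,"tz":-30,"wx":0,"wy":0,"wz":0,"hand":0},
    {"tx":0,"ty":0,"tz":-40,"wx":0,"wy":0,"wz":0,"hand":0},
    {"tx":0,"ty":0,"tz":-40,"wx":0,"wy":0,"wz":0,"hand":0},
    {"tx":0,"ty":0,"tz":-40,"wx":0,"wy":0,"wz":0,"hand":0},
    {"tx":-34,"ty":15.6,"tz":0,"wx":0,"wy":0,"wz":0,"hand":0},
    {"tx":-34,"ty":15.6,"tz":0,"wx":0,"wy":0,"wz":0,"hand":0},
    {"tx":-34,"ty":15.6,"tz":0,"wx":0,"wy":0,"wz":0,"hand":0},
    {"tx":-34,"ty":15.6,"tz":0,"wx":0,"wy":0,"wz":0,"hand":42},
    {"tx":-34,"ty":15.6,"tz":0,"wx":0,"wy":0,"wz":0,"hand":42},
    {"tx":0,"ty":0,"tz":0,"wx":0,"wy":7.5,"wz":0,"hand":42},
    {"tx":0,"ty":0,"tz":0,"wx":0,"wy":7.5,"wz":0,"hand":42},
    {"tx":0,"ty":0,"tz":0,"wx":0,"wy":7.5,"wz":0,"hand":42},
    {"tx":0,"ty":0,"tz":0,"wx":0,"wy":7.5,"wz":0,"hand":42},
    {"tx":0,"ty":0,"tz":0,"wx":0,"wy":0,"wz":0,"hand":42}
  ]
}}

```text
time: 19.2
tcp_pos: [423.0, 31.9, 222.4]
ee_rot: [-179.7, -29.5, 12.6]
force: [-1.7, -0.9, -0.0]
width: 42.0
gripper_force: 0.0
```

>>> {"op": "jog_arm", "data": {
  "moves": [
    {"tx":-13.5,"ty":0,"tz":28.8,"wx":0,"wy":0,"wz":0,"hand":42},
    {"tx":-13.5,"ty":0,"tz":28.8,"wx":0,"wy":0,"wz":0,"hand":42},
    {"tx":-13.5,"ty":0,"tz":28.8,"wx":0,"wy":0,"wz":0,"hand":42},
    {"tx":-13.5,"ty":0,"tz":28.8,"wx":0,"wy":0,"wz":0,"hand":42},
    {"tx":-13.5,"ty":0,"tz":28.8,"wx":0,"wy":0,"wz":0,"hand":42},
    {"tx":-13.5,"ty":0,"tz":26,"wx":0,"wy":0,"wz":0,"hand":42},
    {"tx":0,"ty":0,"tz":0,"wx":0,"wy":0,"wz":0,"hand":42},
    {"tx":0,"ty":0,"tz":0,"wx":0,"wy":0,"wz":0,"hand":42}
  ]
}}

```text
time: 20.0
tcp_pos: [445.1, 34.4, 38.9]
ee_rot: [-179.8, -29.7, 12.8]
force: [0.2, -0.3, 0.1]
width: 41.7
gripper_force: 0.0
```

```bash
python3 - <<'E'
from h import *;rel()
E
```

```text
t 20.0 mag [-108.1    0.2   38.9] rpy [-179.83  -29.75   12.8 ] F [ 0.2 -0.3  0.1] w 41.7 0.0
```

>>> {"op": "jog_arm", "data": {
  "moves": [
    {"tx":-4,"ty":0,"tz":6.9,"wx":0,"wy":0,"wz":0,"hand":42},
    {"tx":10,"ty":0,"tz":5.8,"wx":0,"wy":0,"wz":0,"hand":42},
    {"tx":10,"ty":0,"tz":5.8,"wx":0,"wy":0,"wz":0,"hand":42},
    {"tx":10,"ty":0,"tz":5.8,"wx":0,"wy":0,"wz":0,"hand":42},
    {"tx":7,"ty":0,"tz":4,"wx":0,"wy":0,"wz":0,"hand":42},
    {"tx":7,"ty":0,"tz":4,"wx":0,"wy":0,"wz":0,"hand":42},
    {"tx":6,"ty":0,"tz":3.5,"wx":0,"wy":0,"wz":0,"hand":42},
    {"tx":4,"ty":0,"tz":2.3,"wx":0,"wy":0,"wz":0,"hand":42},
    {"tx":0,"ty":0,"tz":0,"wx":0,"wy":0,"wz":0,"hand":42}
  ]
}}

```text
time: 20.9
tcp_pos: [506.7, 48.1, 32.4]
ee_rot: [-180.0, -30.1, 12.9]
force: [-0.6, -0.5, 0.3]
width: 42.1
gripper_force: 0.0
```

```bash
python3 - <<'E'
from h import *;rel()
E
```

```text
t 20.9 mag [-45.   -0.3  32.4] rpy [-179.97  -30.05   12.86] F [-0.6 -0.5  0.3] w 42.1 0.0
```

Same place as the first time. I'll lower 1 mm and close.

>>> {"op": "jog_arm", "data": {
  "moves": [
    {"tx":-0.9,"ty":0,"tz":0.8,"wx":0,"wy":0,"wz":0,"hand":34},
    {"tx":0,"ty":0,"tz":0,"wx":0,"wy":0,"wz":0,"hand":29},
    {"tx":0,"ty":0,"tz":0,"wx":0,"wy":0,"wz":0,"hand":20},
    {"tx":0,"ty":0,"tz":0,"wx":0,"wy":0,"wz":0,"hand":20},
    {"tx":0,"ty":0,"tz":0,"wx":0,"wy":0,"wz":0,"hand":20}
  ],
  "newtons": 30
}}

```text
time: 21.4
tcp_pos: [505.5, 47.9, 31.1]
ee_rot: [-180.0, -30.0, 12.8]
force: [-0.8, 0.4, -0.4]
width: 26.3
gripper_force: 29.5
```

>>> {"op": "jog_arm", "data": {
  "moves": [
    {"tx":-3.5,"ty":0,"tz":-2,"wx":0,"wy":0,"wz":0,"hand":20},
    {"tx":-5.2,"ty":0,"tz":-3,"wx":0,"wy":0,"wz":0,"hand":20},
    {"tx":-8.7,"ty":0,"tz":-5,"wx":0,"wy":0,"wz":0,"hand":20},
    {"tx":-8.7,"ty":0,"tz":-5,"wx":0,"wy":0,"wz":0,"hand":20},
    {"tx":-8.7,"ty":0,"tz":-5,"wx":0,"wy":0,"wz":0,"hand":20},
    {"tx":-8.7,"ty":0,"tz":-5,"wx":0,"wy":0,"wz":0,"hand":20},
    {"tx":-8.7,"ty":0,"tz":-5,"wx":0,"wy":0,"wz":0,"hand":20},
    {"tx":-8.7,"ty":0,"tz":-5,"wx":0,"wy":0,"wz":0,"hand":20},
    {"tx":0,"ty":0,"tz":0,"wx":0,"wy":0,"wz":0,"hand":20}
  ]
}}

```text
time: 22.3
tcp_pos: [435.2, 32.3, 30.5]
ee_rot: [-179.9, -29.9, 12.8]
force: [-0.5, 0.2, -0.1]
width: 26.9
gripper_force: 29.6
```

>>> {"op": "jog_arm", "data": {
  "moves": [
    {"tx":10,"ty":0,"tz":-17,"wx":0,"wy":0,"wz":0,"hand":20},
    {"tx":18,"ty":0,"tz":-31,"wx":0,"wy":0,"wz":0,"hand":20},
    {"tx":17,"ty":0,"tz":-30,"wx":-3.2,"wy":0,"wz":5.5,"hand":20},
    {"tx":0,"ty":10,"tz":0,"wx":-3.2,"wy":0,"wz":5.5,"hand":20},
    {"tx":0,"ty":20,"tz":0,"wx":-3.2,"wy":0,"wz":5.5,"hand":20},
    {"tx":0,"ty":20,"tz":0,"wx":-3.2,"wy":0,"wz":5.5,"hand":20},
    {"tx":12,"ty":30,"tz":6.9,"wx":0,"wy":0,"wz":0,"hand":20},
    {"tx":20,"ty":33,"tz":11.5,"wx":0,"wy":0,"wz":0,"hand":20},
    {"tx":20,"ty":33,"tz":11.5,"wx":0,"wy":0,"wz":0,"hand":20},
    {"tx":20,"ty":33,"tz":11.5,"wx":0,"wy":0,"wz":0,"hand":20},
    {"tx":20,"ty":33,"tz":11.5,"wx":0,"wy":0,"wz":0,"hand":20},
    {"tx":20,"ty":33,"tz":11.5,"wx":0,"wy":0,"wz":0,"hand":20},
    {"tx":16,"ty":30,"tz":9.2,"wx":0,"wy":0,"wz":0,"hand":20},
    {"tx":10,"ty":17,"tz":5.8,"wx":0,"wy":0,"wz":0,"hand":20},
    {"tx":0,"ty":0,"tz":0,"wx":0,"wy":0,"wz":0,"hand":20}
  ]
}}

```text
time: 23.8
tcp_pos: [540.7, -294.7, 122.2]
ee_rot: [179.9, -30.2, -12.5]
force: [0.1, 0.2, -0.3]
width: 26.6
gripper_force: 29.7
```

>>> {"op": "jog_arm", "data": {
  "moves": [
    {"tx":-12,"ty":0,"tz":20.8,"wx":0,"wy":0,"wz":0,"hand":20},
    {"tx":-15,"ty":0,"tz":26,"wx":0,"wy":0,"wz":0,"hand":20},
    {"tx":-13,"ty":0,"tz":22.5,"wx":0,"wy":0,"wz":0,"hand":20},
    {"tx":-5,"ty":0,"tz":8.6,"wx":0,"wy":0,"wz":0,"hand":20},
    {"tx":-3,"ty":0,"tz":5.2,"wx":0,"wy":0,"wz":0,"hand":20},
    {"tx":-2,"ty":0,"tz":3.4,"wx":0,"wy":0,"wz":0,"hand":20},
    {"tx":0,"ty":0,"tz":0,"wx":0,"wy":0,"wz":0,"hand":20}
  ]
}}

```text
time: 24.5
tcp_pos: [539.5, -291.2, 22.0]
ee_rot: [180.0, -30.1, -12.4]
force: [-0.1, -0.1, 0.1]
width: 26.4
gripper_force: 29.7
```

>>> {"op": "jog_arm", "data": {
  "moves": [
    {"tx":-0.5,"ty":0,"tz":0.9,"wx":0,"wy":0,"wz":0,"hand":20},
    {"tx":0,"ty":0,"tz":0,"wx":0,"wy":0,"wz":0,"hand":20}
  ]
}}

```text
time: 24.7
tcp_pos: [539.7, -291.5, 21.4]
ee_rot: [180.0, -30.1, -12.4]
force: [0.8, -0.7, -0.3]
width: 26.4
gripper_force: 29.7
```

Lower about 1.5 mm more, release, and retreat.

>>> {"op": "jog_arm", "data": {
  "moves": [
    {"tx":-0.8,"ty":0,"tz":1.3,"wx":0,"wy":0,"wz":0,"hand":20},
    {"tx":0,"ty":0,"tz":0,"wx":0,"wy":0,"wz":0,"hand":26},
    {"tx":0,"ty":0,"tz":0,"wx":0,"wy":0,"wz":0,"hand":30},
    {"tx":0,"ty":0,"tz":0,"wx":0,"wy":0,"wz":0,"hand":36},
    {"tx":0,"ty":0,"tz":0,"wx":0,"wy":0,"wz":0,"hand":44},
    {"tx":0,"ty":0,"tz":0,"wx":0,"wy":0,"wz":0,"hand":44},
    {"tx":0,"ty":0,"tz":-10,"wx":0,"wy":0,"wz":0,"hand":44},
    {"tx":0,"ty":0,"tz":-25,"wx":0,"wy":0,"wz":0,"hand":44},
    {"tx":0,"ty":0,"tz":-40,"wx":0,"wy":0,"wz":0,"hand":44},
    {"tx":0,"ty":0,"tz":-40,"wx":0,"wy":0,"wz":0,"hand":44},
    {"tx":0,"ty":0,"tz":-40,"wx":0,"wy":0,"wz":0,"hand":44},
    {"tx":0,"ty":0,"tz":0,"wx":0,"wy":0,"wz":0,"hand":44}
  ]
}}

```text
time: 25.9
tcp_pos: [463.2, -275.5, 158.1]
ee_rot: [179.7, -30.4, -12.3]
force: [-0.1, -1.1, -0.3]
width: 44.2
gripper_force: 0.0
```

```bash
python3 - <<'E'
from h import *;rel()
from rig import grab_frame
f=grab_frame("top");g=grab_frame("scene")
a=cv2.resize(f["frame"][130:250,250:490,::-1],(800,400),interpolation=cv2.INTER_LANCZOS4)
b=cv2.resize(g["frame"][175:255,260:340,::-1],(200,200),interpolation=cv2.INTER_LANCZOS4)
o=np.zeros((600,800,3),np.uint8);o[:400]=a;o[400:,:200]=b
cv2.imwrite("pics/p5.png",o)
E
```

```text
t 25.9 mag [-160.1 -305.8  158.1] rpy [179.74 -30.36 -12.31] F [-0.1 -1.1 -0.3] w 44.2 0.0
```

View pics/p5.png

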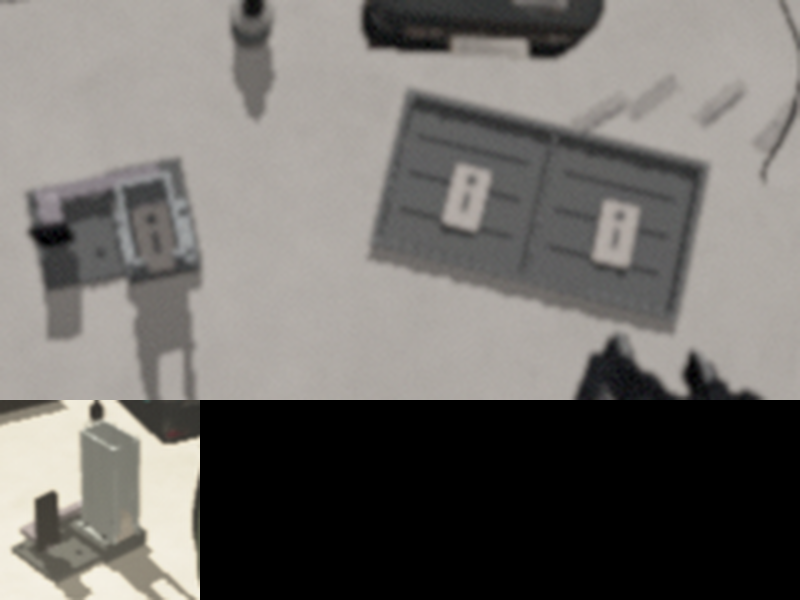

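Both cassettes lie flat and face up, one per compartment, at (467,198) and (617,233). The paddle is at rest, the rest of the stack is down, and the arm is clear. Handing in.

```bash
python3 -c "
from rig import bot
print(bot.close_job())"
```

```text
the job is handed in; nothing more can be done
None
```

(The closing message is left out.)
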